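# Click both lid catches shut and carry the case

### The job

Carry the blue tool case by its lid handle and set it down, upright, square and fully on the low rubber-topped step, without dropping it and with the lid held shut at both ends while it hangs. Each end of the lid has a push-push catch that you cannot see, and either may be free or already caught (a gentle lift of the handle tells which); one full press of an end's orange cap flips its catch. Do not let the lid come wide open or the case topple, and leave the other things alone.

Things in the scene. Friction and masses are not known exactly. Their poses are not given: they have to be found in the camera images.
- case: Loose blue tool case, 110 mm (its x) by 200 mm (its y) by 75 mm high, under a grey captive lid 14 mm thick that overhangs 2 mm all round. 0.65 to 0.95 kg with the lid. Origin: centre of its underside, z up. The lid can only rise straight up (to 80 mm) and rock end over end. Under each lid end (+y left, -y right) is a separate hidden catch worked by that end's orange cap.
- handle (a point): Middle of the carrying handle: a black round bar, 14 mm diameter, 86 mm long along the case's y, on a 12 mm post at each end. This point is on the bar's axis over the middle of the case, 127 mm above the case's underside (38 mm above the lid) with the lid down. Lifting 8 mm: the lid rises level (both ends free), rocks (one free) or the whole case rises (both caught).
- lid_left (a point): Point on the lid's top face over the middle of the +y rim, 100 mm from the lid's centre; 89 mm above the case's underside (in the case's z) when down. A caught end has only 1.5 mm of upward play; a free one lifts off with just the lid's weight (2 to 3 N for the whole lid). With one end caught, lifting the handle 8 mm raises the free end about 16 mm, the lid turning a little in the fingers.
- lid_right (a point): The same point at the -y end of the lid. Each end is caught or free at random at the start, independently, and both states look exactly alike from outside (lid down, cap up). Only a gentle lift of the handle tells.
- cap_left_top (a point): Top centre of the orange cap at the +y end, 75 mm from the lid's centre: 34 mm diameter, 24 mm above the lid, flat top 22 mm across. Pressed straight down it stops after about 17 mm; pressing to the stop, then letting go, flips that end: free to caught, caught to free. It takes 2 N to start and about 6 N near the stop (brief peaks of 12 N if faster than 20 mm/s); 15 N is a full press.
- cap_right_top (a point): The same for the cap at the -y end. Press with the lid down. A part press of under 10 mm flips nothing. A cap always springs back to the same height.
- step: The low step: a fixed wooden block with a black rubber top, 170 mm (its x) by 260 mm (its y) by 40 mm high. Origin: centre of its underside on the table, z up.
- screwdriver: Screwdriver, 190 mm long, lying on the table. A bystander: leave it alone. Origin at about its middle, x along it.
- spray_can: Spray can, 60 mm diameter, 170 mm tall, red cap. A bystander: leave it alone. Origin: centre of its underside.
- screw_jar: Amber jar of screws, 72 mm diameter, 90 mm tall. A bystander: leave it alone. Origin: centre of its underside.
- tape_roll: Yellow roll of tape lying flat, 90 mm diameter, 45 mm tall. A bystander: leave it alone. Origin: centre of its underside.
- paint_tin: Green-labelled paint tin, 104 mm diameter, 120 mm tall. A bystander: leave it alone. Origin: centre of its underside.
- wrench: Steel wrench, 200 mm long, lying on the table. A bystander: leave it alone. Origin at about its middle, x along it.
- sanding_block: Cork sanding block, 100 x 65 x 35 mm. A bystander: leave it alone. Origin: centre of its underside.

How it is judged:
By the outcome, as a careful person would: the job done as asked, in the order asked, and still so for the second after the job is handed in, with the robot touching nothing.
It also fails if it takes over 72 s, if anything falls off the work surface, if the arm or the gripper's body presses on something with over 40 N, if the wrist force passes 120 N, or if a joint passes its speed limit or range.

### The arm

A 6-joint arm with a two-finger parallel gripper is mounted at the origin on the work surface. World frame = base frame: x ahead of the robot, y to its left, z up, the work surface at z = 0. Lengths are in mm, angles in degrees, forces in N, time in s.
With the tool pointing down it reaches from about 350 to 875 mm from the base axis. Payload 15.5 kg.
Tool frame: the origin (TCP) lies at the very end of the fingers, on their centre line; the grasp point (between the pads) lies 19 mm behind it; z points along the fingers, y is the line along which they close (so a half turn about z gives the same grasp; the last joint's range is limited). The gripper opens to 85 mm and grips with 20 to 120 N. Pads are 22 mm wide; open, the fingers measure 114 mm over their backs; the gripper's body (76 mm by 85 mm) begins 54 mm behind the grasp point. The pads swing forward as they close: fully open they stand 13 mm farther back than shut.
Start: joints at [70.044, 28.281, 77.091, -0, 74.628, -5.472], TCP at [156.318, 605.137, 231.277] pointing down, gripper open.
Joint ranges: [-166.48, 166.48], [-47.26, 123.95], [12.59, 153.08], [-70.14, 250.14], [6.76, 159.57], [-176.63, 176.63]. Speed limits (degrees/s): [108.29, 108.29, 147.25, 172.46, 172.46, 172.46].

### API

Orientations are given as [roll, pitch, yaw] about the fixed x, y, z axes, in that order (R = Rz(yaw) Ry(pitch) Rx(roll)).
In Python, from workcell import r, cams, ticket gives the robot as it stands (r), with the cameras (cams) and the job (ticket).
- The arm moves only by the shell command python3 drive.py [FORCE], which reads ROWS from standard input. ROWS is a JSON list that holds a single list of rows (three levels of brackets), with 1 to 5 rows, each of 5 numbers: the opening from 0.0 (shut) to 1.0 (fully open), then dx, dy, dz in shares of the most that a row can go, 1 being 50 mm, then a turn about the tool's z in normalised numbers (1 is 2 pi rad); each row shifts and turns the commanded pose from where the row before left it, along the tool's axes as they then stand; what a row does not reach is not made up. A row lasts 1/10 s, in which the tool goes at most 50 mm and 8.59 degrees, less where a joint would pass 70% of its speed; a pose out of reach is approached as far as the arm can. The fingers move at their own pace and stop on an object; FORCE is the grip in N (left out, the last holds). Time passes only in rows, so rows that do not move let the fingers close. It prints the time, the measured TCP pose, the force, the opening and the grip force at its end. No shift or turn number may pass 1 either way. Input that does not fit is refused with a message, and nothing moves.
- r.read_state(): the state, without advancing time (a new reading comes with each control period).
- cams.read_camera(name): name is "scene" or "top" or "wrist"; returns the picture (480x640x3 uint8, red, green, blue); there is no depth.
- cams.get_calibration(name): a dict with "vfov" (degrees; the focal length in pixels is half the picture's height over the tangent of half this angle, whatever the lens; pixels are square), "cx", "cy" (the principal point, pixels), "extrinsics" (4x4, takes a point from camera to world coordinates); the wrist camera has in their place "tool_from_camera" (4x4, takes a point from camera to tool coordinates, whose origin is the TCP and whose axes are the flange's). Camera axes: x right, y up, looking along -z (the intrinsics and any distortion apply to the point x, -y, -z); pixel columns grow to the right and rows downward; lengths in mm; the calibration is good to about 2 mm. A picture is of the moment at which its call begins: read the wrist's pose just before it. get_calibration takes no time and is no camera call.
- ticket.hand_in(): hands the job in; it is judged then, once.
The state is a dict: "time": time; "qpos": joint angles; "joint_vel": joint speeds; "effort": joint torques, N m; "position": TCP position; "tool_rot": TCP orientation; "contact_force": force on the tool from outside, world axes, zero at the start; "moment": the same for the moment, N m; "width": opening from 0.0 (shut) to 1.0 (fully open); "gripper_force": force on a finger pad.
Only numpy, scipy, OpenCV 4.12 (cv2) and the standard library are available. Lean on these libraries where they do the work, as an engineer would, in place of code of your own. Each camera call takes 0.05 s, during which the arm holds its last target. There are 200 camera calls.

## Working session

There is one attempt and no reset: what is moved stays moved. The work goes in short steps, Python scripts to look and compute and a shell command to move; the robot and the scene stay as the last step left them, time stands still between calls to the robot, and variables do not carry over. Pictures are saved under pics/ and viewed, at most 10 in all, crops included, and the job is handed in when it is done.

```bash
ls; mkdir -p pics
python3 - <<'E'
from workcell import r, cams, ticket
import cv2,json
for n in("top","scene"):
    im=cams.read_camera(n); cv2.imwrite(f"pics/{n}0.png",im[:,:,::-1])
for n in("top","scene","wrist"):
    print(n,cams.get_calibration(n))
print(r.read_state())
E
```

```text
drive.py
pics
workcell.py
top {'vfov': 53.37466527325455, 'cx': 311.24866481871373, 'cy': 245.85734342161794, 'extrinsics': array([[ 1.18291683e-02,  9.93237221e-01, -1.15498458e-01,
         4.36985410e+02],
       [-9.99922141e-01,  1.12909843e-02, -5.31281011e-03,
         6.71253262e-01],
       [-3.97278947e-03,  1.15552311e-01,  9.93293451e-01,
         1.30412543e+03],
       [ 0.00000000e+00,  0.00000000e+00,  0.00000000e+00,
         1.00000000e+00]])}
scene {'vfov': 49.82541839274155, 'cx': 320.1029328181605, 'cy': 235.09102633455632, 'extrinsics': array([[-6.97376244e-01, -5.95592233e-01,  3.98668117e-01,
         1.10949377e+03],
       [ 7.16635786e-01, -5.71730669e-01,  3.99446106e-01,
         5.89527748e+02],
       [-9.97620901e-03,  5.64264064e-01,  8.25534095e-01,
         1.28490101e+03],
       [ 0.00000000e+00,  0.00000000e+00,  0.00000000e+00,
         1.00000000e+00]])}
wrist {'vfov': 61.81298130865884, 'cx': 325.9953341007496, 'cy': 239.137104319085, 'tool_from_camera': array([[ 1.38453532e-05,  9.63964113e-01,  2.66032308e-01,
         6.75411973e+01],
     
[... 235 characters left out ...]
00000000e+00]])}
{'time': 0.1, 'qpos': array([ 7.00462990e+01,  2.83116602e+01,  7.71252527e+01, -3.94230968e-04,
        7.46287647e+01, -5.47285099e+00]), 'joint_vel': array([ 0.04213954, -0.07897948, -0.10385374, -0.03693712,  0.07136025,
       -0.12638253]), 'effort': array([ 1.44312471e-03, -8.83586812e+01, -3.84563327e+01,  1.38339574e-04,
        5.34444247e-03, -2.47410003e-05]), 'position': array([156.1787796 , 604.81896134, 230.74635119]), 'tool_rot': array([-1.79934586e+02, -5.88566471e-03,  1.65519251e+02]), 'contact_force': array([ 0.24623271, -0.66440938,  0.54966716]), 'moment': array([ 0.0166569 , -0.06534589,  0.0037123 ]), 'gripper_force': 0.0, 'width': 0.9996049109361553}
```

View pics/top0.png

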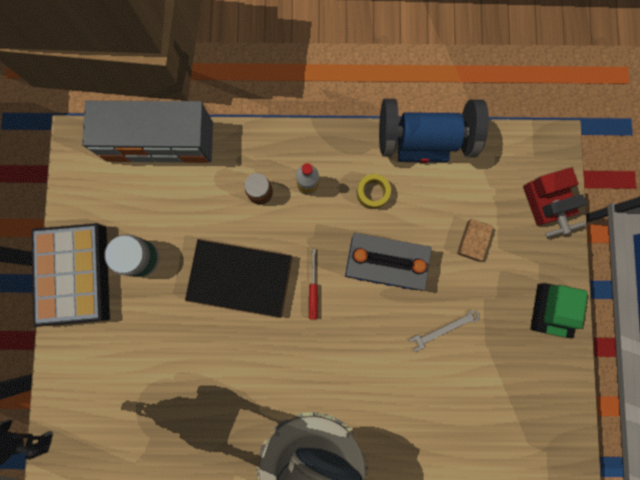

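View pics/scene0.png

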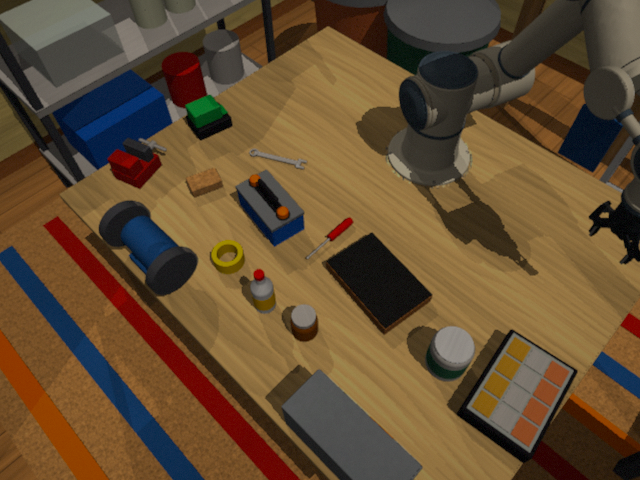

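The top view shows the case at about (389,262) with its caps at (361,256) and (419,267). The step is at (239,278), and the screwdriver lies between them at about x=313. Next I'll measure these.

```bash
cat > h.py <<'E'
import numpy as np,cv2
from scipy.spatial.transform import Rotation as R
from workcell import r, cams, ticket
def T_wrist():
    s=r.read_state(); T=np.eye(4); T[:3,:3]=R.from_euler('xyz',s['tool_rot'],degrees=True).as_matrix(); T[:3,3]=s['position']; return T
def cam(n,Tw=None):
    c=cams.get_calibration(n); E=c['extrinsics'] if n!='wrist' else Tw@c['tool_from_camera']
    return 240/np.tan(np.radians(c['vfov']/2)),c['cx'],c['cy'],E
def ray(n,p,Tw=None):
    f,cx,cy,E=cam(n,Tw); d=E[:3,:3]@np.array([(p[0]-cx)/f,-(p[1]-cy)/f,-1]); return E[:3,3],d
def onplane(n,p,z,Tw=None):
    o,d=ray(n,p,Tw); return o+d*(z-o[2])/d[2]
def proj(n,X,Tw=None):
    f,cx,cy,E=cam(n,Tw); q=np.linalg.inv(E)@np.append(X,1); return np.array([cx+f*q[0]/-q[2],cy-f*q[1]/-q[2]])
def blobs(mask,roi,amin):
    m=np.zeros_like(mask);a,b,c,d=roi;m[b:d,a:c]=mask[b:d,a:c]
    n,l,st,ce=cv2.connectedComponentsWithStats(m.astype(np.uint8)); return [(ce[i],st[i][4],l==i) for i in range(1,n) if st[i][4]>=amin]
E
python3 - <<'E'
from h import *
for n,roi,rs in(("top",(340,225,440,300),(175,230,300,325)),("scene",(230,165,310,250),(320,225,440,330))):
    im=cv2.imread(f"pics/{n}0.png"); hsv=cv2.cvtColor(im,cv2.COLOR_BGR2HSV)
    o=(hsv[...,0]<14)&(hsv[...,1]>170)&(hsv[...,2]>110)
    P=[]
    for c,a,m in blobs(o,roi,15): 
        X=onplane(n,c,103); P.append(X); print(n,'cap',c.round(1),a,X.round(1))
    d=P[0]-P[1]; print(' mid',((P[0]+P[1])/2).round(1),np.linalg.norm(d).round(1),np.degrees(np.arctan2(d[1],d[0])).round(1))
    k=hsv[...,2]<55
    for c,a,m in blobs(k,rs,1500):
        rc=cv2.minAreaRect(np.argwhere(m)[:,::-1].astype(np.float32)); b=[onplane(n,p,40) for p in cv2.boxPoints(rc)]
        # unperspective: hull points on plane
        H=cv2.convexHull(np.argwhere(m)[:,::-1].astype(np.float32))[:,0]
        W=np.array([onplane(n,p,40)[:2] for p in H],np.float32); print(n,'step',a,cv2.minAreaRect(W))
E
```

```text
top cap [359.8 254.7] 119 [ 555.7 -115.9  103. ]
top cap [419.2 265.6] 123 [ 529.7 -265.4  103. ]
 mid [ 542.7 -190.7  103. ] 151.8 80.2
top step 5924 ((496.949462890625, 198.58843994140625), (255.77879333496094, 162.76705932617188), 80.69857025146484)
scene cap [282.2 211. ] 46 [ 554.1 -119.   103. ]Traceback (most recent call last):
  File "<stdin>", line 8, in <module>
IndexError: list index out of range
```

Careful with the scale: shifts go in shares of 50 mm and turns go in shares of 2 pi rad. That gives: 8.5 degrees / 360 = 0.0236.

```bash
echo '[[[1, 0, 0, 0, 0.0236], [1, 0, 0, 0, 0.0236], [1, 0, 0, 0, 0.0236], [1, 0, 0, 0, 0.0236], [1, 0, 0, 0, 0.0236]]]' | python3 drive.py; echo '[[[1, 0, 0, 0, 0.0236], [1, 0, 0, 0, 0.0236], [1, 0, 0, 0, 0.0236], [1, 0, 0, 0, 0.0236], [1, 0, 0, 0, 0.0236]]]' | python3 drive.py
echo '[[[1, -0.72, 0.52, -0.03, 0], [1, -0.72, 0.52, -0.03, 0], [1, -0.72, 0.52, -0.03, 0], [1, -0.72, 0.52, -0.03, 0], [1, -0.72, 0.52, -0.03, 0]]]' | python3 drive.py
echo '[[[1, -0.72, 0.52, -0.03, 0], [1, -0.72, 0.52, -0.03, 0], [1, -0.72, 0.52, -0.03, 0], [1, -0.72, 0.52, -0.03, 0], [1, -0.72, 0.52, -0.03, 0]]]' | python3 drive.py
echo '[[[1, -0.72, 0.52, -0.03, 0], [1, -0.72, 0.52, -0.03, 0], [1, -0.72, 0.52, -0.03, 0], [1, -0.72, 0.52, -0.03, 0], [1, -0.72, 0.52, -0.03, 0]]]' | python3 drive.py
echo '[[[1, -0.72, 0.52, -0.03, 0], [1, -0.72, 0.52, -0.03, 0], [1, -0.72, 0.52, -0.03, 0], [1, -0.72, 0.52, -0.03, 0], [1, -0.72, 0.52, -0.03, 0]]]' | python3 drive.py
echo '[[[1, 0, 0, 0, 0], [1, 0, 0, 0, 0], [1, 0, 0, 0, 0], [1, 0, 0, 0, 0]]]' | python3 drive.py
python3 - <<'E'
from h import *
T=T_wrist(); im=cams.read_camera("wrist")[:,:,::-1].copy(); np.save('Tw1.npy',T); cv2.imwrite("pics/w1.png",im)
hsv=cv2.cvtColor(im,cv2.COLOR_BGR2HSV)
o=(hsv[...,0]<14)&(hsv[...,1]>170)&(hsv[...,2]>110)
for c,a,m in blobs(o,(0,0,640,480),150): print(c.round(1),a,onplane('wrist',c,108,T).round(1))
print(T.round(3))
E
```

```text
time: 0.6
position: [156.2, 604.9, 230.9]
tool_rot: [-180.0, 0.0, 122.7]
contact_force: [0.3, 0.3, 0.6]
width: 1.003
gripper_force: 0.0
time: 1.1
position: [156.2, 604.9, 230.9]
tool_rot: [-180.0, 0.0, 80.2]
contact_force: [-0.8, 0.4, -0.0]
width: 1.004
gripper_force: 0.0
time: 1.6
position: [255.2, 404.4, 238.6]
tool_rot: [-180.0, 0.0, 80.5]
contact_force: [0.9, -0.6, 1.0]
width: 0.998
gripper_force: 0.0
time: 2.1
position: [353.7, 205.5, 246.3]
tool_rot: [180.0, -0.0, 80.5]
contact_force: [1.0, 0.3, -0.5]
width: 1.001
gripper_force: 0.0
time: 2.6
position: [452.3, 6.4, 253.8]
tool_rot: [-180.0, -0.0, 80.5]
contact_force: [0.4, 1.0, 0.0]
width: 1.001
gripper_force: 0.0
time: 3.1
position: [550.9, -192.5, 261.1]
tool_rot: [-180.0, -0.0, 80.5]
contact_force: [0.1, -0.2, -0.3]
width: 1.002
gripper_force: 0.0
time: 3.5
position: [550.2, -189.6, 261.3]
tool_rot: [-180.0, -0.0, 80.6]
contact_force: [0.8, -0.1, -0.2]
width: 1.001
gripper_force: 0.0
[149.1   9.9] 2106 [457.6 -29.5 108. ]
[313.7 120.4] 1745 [ 553.1 -116.5  108. ]
[314.1 312.7] 1275 [ 527.9 -263.3  108. ]
[[ 1.64000e-01  9.87000e-01 -0.00000e+00  5.50151e+02]
 [ 9.87000e-01 -1.64000e-01  0.00000e+00 -1.89609e+02]
 [ 0.00000e+00 -0.00000e+00 -1.00000e+00  2.61318e+02]
 [ 0.00000e+00  0.00000e+00  0.00000e+00  1.00000e+00]]
```

View pics/w1.png

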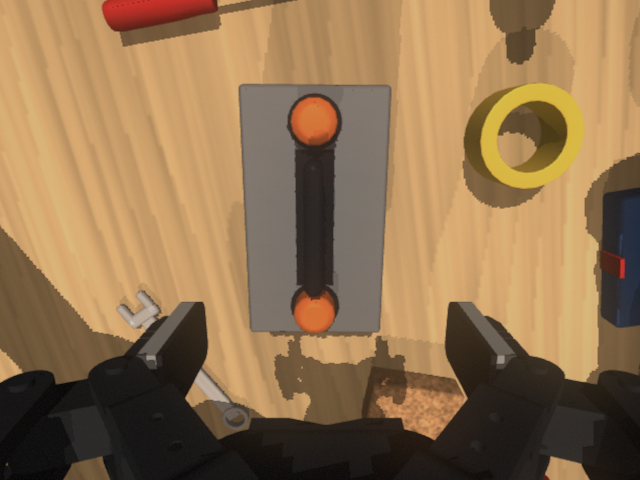

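The wrist view shows the lid corners at about (240,85), (391,86), (380,332) and (250,331). The caps are at (314,121) and (314,312), with the handle bar between them. I'll fit the lid from its corners.

Run:
```python
from h import *
T=np.load('Tw1.npy')
C=np.array([onplane('wrist',p,89,T)[:2] for p in [(240,85),(391,86),(380,332),(250,331)]]);print(C.round(1),C.mean(0))
for i in range(4): print(np.linalg.norm(C[i]-C[(i+1)%4]).round(1))
d=C[0]+C[1]-C[2]-C[3]; print('y axis',np.degrees(np.arctan2(d[1],d[0])))
print('bar', [onplane('wrist',p,127,T).round(1) for p in [(315,220)]])
a=onplane('wrist',(313.7,120.4),110,T)[:2]; print('capL',a)
c=C.mean(0); print('tool offset to centre',T[:2,:2].T@(c-T[:2,3]))
for n in('top','scene'): print(n,proj(n,np.append(C[0],89)),proj(n,np.append(C[2],89)))
```

```text
[[ 503.2  -82.5]
 [ 613.  -101.5]
 [ 579.2 -299.8]
 [ 467.6 -280.4]] [ 540.75437008 -191.03687423]
111.4
201.2
113.3
201.0
y axis 80.05409299994572
bar [array([ 542.9, -183.8,  127. ])]
capL [ 553.14063882 -116.60018735]
tool offset to centre [-2.94740573 -9.03617956]
top [346.17184478 275.56693412] [431.18984337 246.85952446]
scene [303.91819786 210.75501392] [235.12193822 185.3812072 ]
```

In the tool's units: 40 mm is 0.8, 30 mm is 0.6, 0.5 degrees / 360 = 0.0014.

```bash
echo '[[[1, -0.06, -0.17, 0, 0.0014], [1, 0, 0, 0.8, 0], [1, 0, 0, 0.8, 0], [1, 0, 0, 0.6, 0], [1, 0, 0, 0.4, 0]]]' | python3 drive.py; echo '[[[0.5, 0, 0, 0.24, 0], [0.5, 0, 0, 0.2, 0], [0.5, 0, 0, 0, 0], [0.3, 0, 0, 0, 0], [0.3, 0, 0, 0, 0]]]' | python3 drive.py 40
echo '[[[0, 0, 0, 0, 0], [0, 0, 0, 0, 0], [0, 0, 0, 0, 0], [0, 0, 0, 0, 0], [0, 0, 0, 0, 0]]]' | python3 drive.py 40
python3 - <<'E'
from h import *
s=r.read_state(); print(s['position'],s['contact_force'],s['moment'],s['width'],s['gripper_force'])
E
```

```text
time: 4.05
position: [540.1, -191.5, 129.4]
tool_rot: [-179.9, -0.0, 80.0]
contact_force: [0.3, -0.1, 0.1]
width: 1.0
gripper_force: 0.0
time: 4.55
position: [542.2, -192.5, 110.2]
tool_rot: [179.9, 0.0, 80.0]
contact_force: [0.7, 0.2, -0.2]
width: 0.3
gripper_force: 0.0
time: 5.05
position: [541.2, -192.3, 109.8]
tool_rot: [-180.0, 0.0, 80.0]
contact_force: [-4.7, -0.3, 7.2]
width: 0.148
gripper_force: 39.0
[ 541.24775709 -192.26924714  109.81016002] [-4.67459985 -0.31883392  7.21013163] [ 0.03411615  0.76158757 -0.01298885] 0.14800362417939567 39.00174558162689
```

```bash
cat > look.py <<'E'
import sys
from h import *
s=r.read_state(); print('F',s['contact_force'].round(2),'M',s['moment'].round(3),'z',s['position'].round(1),s['width'].round(3))
T=T_wrist()
for n,roi,a0 in(('wrist',(220,0,420,400),100),('scene',(215,150,320,255),10),('top',(340,225,440,300),10)):
    im=cams.read_camera(n)[:,:,::-1]; cv2.imwrite(f'pics/{n}_{sys.argv[1]}.png',im)
    hsv=cv2.cvtColor(im,cv2.COLOR_BGR2HSV)
    o=(hsv[...,0]<14)&(hsv[...,1]>170)&(hsv[...,2]>110)
    print(n,[(c.round(1).tolist(),int(a)) for c,a,m in blobs(o,roi,a0)])
E
python3 look.py a; echo '[[[0, 0, 0, -0.04, 0], [0, 0, 0, -0.04, 0], [0, 0, 0, -0.04, 0], [0, 0, 0, -0.04, 0], [0, 0, 0, 0, 0]]]' | python3 drive.py;echo '[[[0, 0, 0, 0, 0], [0, 0, 0, 0, 0]]]' | python3 drive.py; python3 look.py b
python3 -c "
import cv2,numpy as np
f=lambda n,a,b,c,d:cv2.resize(cv2.imread('pics/'+n+'.png')[b:d,a:c],None,fx=4,fy=4)[:400,:400]
A=[cv2.resize(cv2.imread('pics/scene_'+k+'.png')[160:260,220:320],(395,400),interpolation=2) for k in 'ab']
cv2.imwrite('pics/ab.png',np.hstack(A))"
```

```text
time: 5.55
position: [541.8, -192.3, 117.5]
tool_rot: [180.0, 0.0, 80.0]
contact_force: [-0.0, -0.3, -8.1]
width: 0.146
gripper_force: 39.1
time: 5.75
position: [541.7, -192.2, 117.2]
tool_rot: [-180.0, -0.0, 80.0]
contact_force: [0.2, -0.5, -8.4]
width: 0.145
gripper_force: 39.1Traceback (most recent call last):
  File "look.py", line 3, in <module>
    s=r.read_state(); print('F',s['contact_force'].round(2),'M',s['moment'].round(3),'z',s['position'].round(1),s['width'].round(3))
                                                                                                                ^^^^^^^^^^^^^^^^
AttributeError: 'float' object has no attribute 'round'
Traceback (most recent call last):
  File "look.py", line 3, in <module>
    s=r.read_state(); print('F',s['contact_force'].round(2),'M',s['moment'].round(3),'z',s['position'].round(1),s['width'].round(3))
                                                                                                                ^^^^^^^^^^^^^^^^
AttributeError: 'float' object has no attribute 'round'
[ WARN:0@0.016] global loadsave.cpp:275 findDecoder imread_('pics/scene_a.png'): can't open/read file: check file path/integrity
Traceback (most recent call last):
TypeError: 'NoneType' object is not subscriptable
```

```bash
sed -i "s/,s\['width'\].round(3)/,s['width']/" look.py; python3 look.py b; python3 -c "
import cv2,numpy as np
w=cv2.imread('pics/wrist_b.png'); s=cv2.resize(cv2.imread('pics/scene_b.png')[150:270,210:330],(320,320),interpolation=2)
s0=cv2.resize(cv2.imread('pics/scene0.png')[150:270,210:330],(320,320),interpolation=2)
cv2.imwrite('pics/ab.png',np.hstack([cv2.resize(w,(0,0),fx=.25,fy=.25)[:0].reshape(-1)[:0] if 0 else s0,s]))"
```

```text
F [ 0.18 -0.48 -8.41] M [ 0.001 -0.023 -0.019] z [ 541.7 -192.2  117.2] 0.1451310241858059
wrist [([325.5, 99.9], 7569)]
scene [([281.7, 209.4], 71)]
top [([360.1, 253.9], 125)]
```

View pics/ab.png

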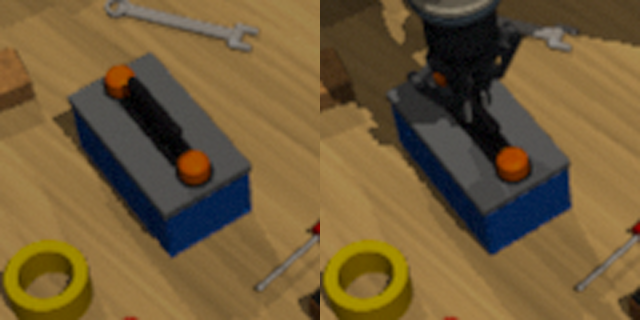

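View pics/wrist_b.png

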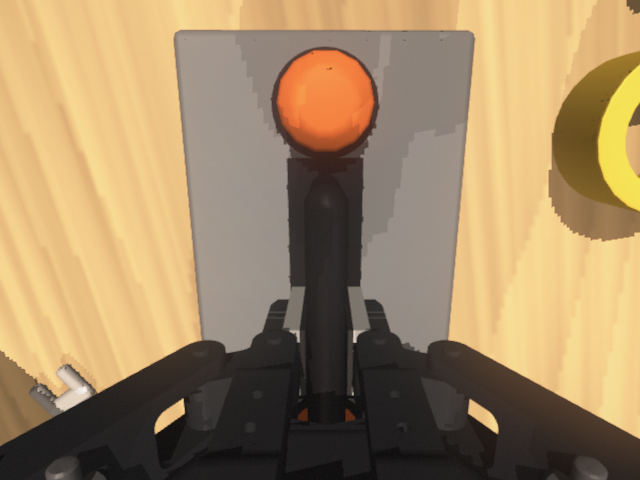

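Nothing in these pictures shows the lid rocking: the far lid edge runs from (176,31) to (474,31) in the wrist view. The 8.4 N load is also well above the lid's weight alone, so both ends look caught. I'll compare the lid's geometry numerically for level against tilted.

```bash
python3 - <<'E'
from h import *
T=T_wrist(); a=np.radians(80.05); ey=np.array([np.cos(a),np.sin(a)]); ex=np.array([ey[1],-ey[0]]); c=np.array([541.6,-191.])
print('meas edge (176,31)-(474,31) cap (325.5,100)')
for name,dl in(('table',0),('rise8',8),('left16',16)):
    print(name,[proj('wrist',np.append(c+102*ey+s*57*ex,89+dl),T).round(0) for s in(-1,1)],proj('wrist',np.append(c+75*ey,110+dl),T).round(0))
for n in('scene','top'):
  for b in (0,8): print(n,b,proj(n,np.append(c-100*ey-55*ex,b)).round(1),proj(n,np.append(c+100*ey-55*ex,b)).round(1),proj(n,np.append(c+75*ey,105+b)).round(1))
E
echo '[[[0, 0, 0, -0.04, 0], [0, 0, 0, -0.04, 0], [0, 0, 0, -0.04, 0], [0, 0, 0, -0.04, 0], [0, 0, 0, 0, 0]]]' | python3 drive.py 60; python3 look.py c;  python3 -c "
import cv2,numpy as np
f=lambda n:cv2.resize(cv2.imread('pics/'+n+'.png')[150:270,210:330],(400,400),interpolation=2)
cv2.imwrite('pics/ac.png',np.hstack([f('scene0'),f('scene_c')]))"
```

```text
meas edge (176,31)-(474,31) cap (325.5,100)
table [array([179.,  32.]), array([473.,  31.])] [326. 102.]
rise8 [array([171.,  27.]), array([480.,  26.])] [325. 100.]
left16 [array([162.,  21.]), array([489.,  21.])] [325.  98.]
scene 0 [269.  187.6] [304.5 228.6] [282.5 211. ]
scene 8 [268.8 186. ] [304.4 227.1] [282.3 209.4]
top 0 [416.6 290.3] [344.1 276.8] [360.4 255. ]
top 8 [417.2 290.3] [344.3 276.6] [360.7 254.7]
time: 6.4
position: [541.9, -192.4, 125.6]
tool_rot: [180.0, 0.0, 80.0]
contact_force: [0.6, -0.3, -8.0]
width: 0.139
gripper_force: 58.5
F [ 0.6  -0.31 -7.98] M [-0.023 -0.007  0.032] z [ 541.9 -192.4  125.6] 0.13945851652003513
wrist [([325.5, 99.9], 7567)]
scene [([281.6, 207.5], 74)]
top [([360.5, 253.6], 123)]
```

View pics/ac.png

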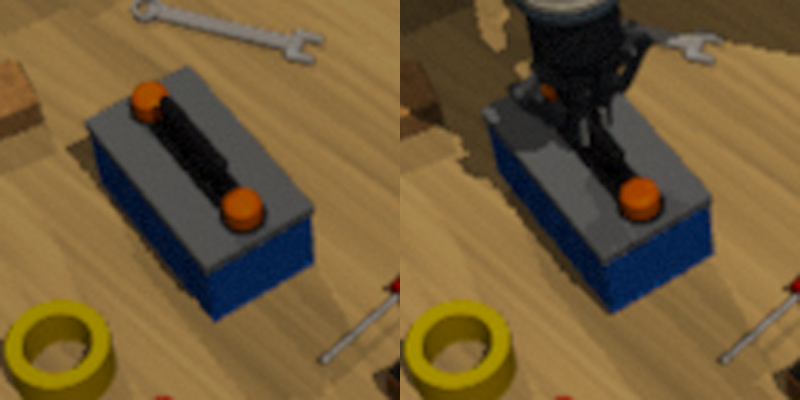

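The case's bottom corner rose from (216,320) to (212,312), with shadow showing beneath it. The wrist moment is near zero and the cap hasn't moved in the wrist view, so both ends are caught. I'll refine the step's pose and lift higher.

In the tool's units: -15 mm is -0.3, -10 mm is -0.2.

```bash
echo '[[[0, 0, 0, -0.1, 0], [0, 0, 0, -0.2, 0], [0, 0, 0, -0.3, 0], [0, 0, 0, -0.3, 0], [0, 0, 0, -0.3, 0]]]' | python3 drive.py 80; echo '[[[0, 0, 0, -0.16, 0], [0, 0, 0, -0.08, 0], [0, 0, 0, 0, 0], [0, 0, 0, 0, 0]]]' | python3 drive.py
python3 - <<'E'
from h import *
from scipy.optimize import least_squares
for n,roi in(('top',(175,230,300,325)),('scene',(320,225,440,330))):
    hsv=cv2.cvtColor(cv2.imread(f'pics/{n}_c.png'),cv2.COLOR_BGR2HSV)
    for th in(45,60,75):
        for c,a,m in blobs(hsv[...,2]<th,roi,1500):
            H=cv2.convexHull(np.argwhere(m)[:,::-1].astype(np.float32))[:,0]
            W=np.array([onplane(n,p,40)[:2] for p in H],np.float32); print(n,th,a,cv2.minAreaRect(W))
E
python3 look.py d
```

```text
time: 7.05
position: [541.8, -192.3, 186.7]
tool_rot: [180.0, 0.0, 80.0]
contact_force: [0.6, -0.6, -8.8]
width: 0.136
gripper_force: 78.2
time: 7.45
position: [541.4, -192.1, 196.8]
tool_rot: [-180.0, -0.0, 80.0]
contact_force: [-0.4, -0.4, -7.8]
width: 0.133
gripper_force: 78.3
top 45 4621 ((497.15948486328125, 198.94960021972656), (253.23951721191406, 160.6251983642578), 80.69955444335938)
top 60 4818 ((487.23541259765625, 200.46829223632812), (255.8863983154297, 182.54739379882812), 80.69857025146484)
top 75 5076 ((471.093994140625, 197.9723358154297), (268.1314392089844, 215.24905395507812), 80.87146759033203)
scene 45 5017 ((506.16339111328125, 198.5293731689453), (254.93020629882812, 178.0513916015625), 80.48518371582031)
scene 60 5252 ((506.8497619628906, 198.27955627441406), (257.7685546875, 180.6582489013672), 80.3940200805664)
scene 75 5498 ((507.2418212890625, 201.9419403076172), (269.1075744628906, 181.1755828857422), 80.56562042236328)
F [-0.39 -0.43 -7.8 ] M [-0.067 -0.011 -0.002] z [ 541.4 -192.1  196.8] 0.13281251558837762
wrist [([325.4, 100.0], 7560)]
scene [([279.8, 191.6], 79)]
top [([363.4, 250.6], 148)]
```

In the tool's units: 14 mm is 0.28, 9.3 mm is 0.186.

```bash
echo '[[[0, 0.08, -0.024, 0, 0], [0, 0.186, -0.056, 0, 0], [0, 0.28, -0.082, 0, 0], [0, 0.28, -0.082, 0, 0], [0, 0.28, -0.082, 0, 0]]]' | python3 drive.py; for i in 1; do echo '[[[0, 0.28, -0.082, 0, 0], [0, 0.28, -0.082, 0, 0], [0, 0.28, -0.082, 0, 0], [0, 0.28, -0.082, 0, 0], [0, 0.28, -0.082, 0, 0]]]' | python3 drive.py
echo '[[[0, 0.28, -0.082, 0, 0], [0, 0.28, -0.082, 0, 0], [0, 0.28, -0.082, 0, 0], [0, 0.28, -0.082, 0, 0], [0, 0.28, -0.082, 0, 0]]]' | python3 drive.py; echo '[[[0, 0.28, -0.082, 0, 0], [0, 0.28, -0.082, 0, 0], [0, 0.28, -0.082, 0, 0], [0, 0.28, -0.082, 0, 0], [0, 0.28, -0.082, 0, 0]]]' | python3 drive.py; echo '[[[0, 0.28, -0.082, 0, 0], [0, 0.28, -0.082, 0, 0], [0, 0.28, -0.082, 0, 0], [0, 0.28, -0.082, 0, 0], [0, 0.28, -0.082, 0, 0]]]' | python3 drive.py; done
echo '[[[0, 0.28, -0.082, 0, 0], [0, 0.28, -0.082, 0, 0], [0, 0.186, -0.056, 0, 0], [0, 0.08, -0.024, 0, -0.0014], [0, 0, 0, 0, 0]]]' | python3 drive.py; echo '[[[0, 0, 0, 0, 0], [0, 0, 0, 0, 0], [0, 0, 0, 0, 0]]]' | python3 drive.py; python3 look.py e
```

```text
time: 8.1
position: [534.9, -133.3, 197.3]
tool_rot: [-180.0, -0.0, 80.0]
contact_force: [0.4, -1.0, -7.8]
width: 0.136
gripper_force: 78.2
time: 8.6
position: [527.0, -61.2, 197.3]
tool_rot: [180.0, -0.0, 80.0]
contact_force: [0.1, -0.4, -7.7]
width: 0.133
gripper_force: 78.2
time: 9.1
position: [519.0, 11.2, 197.3]
tool_rot: [180.0, -0.0, 80.0]
contact_force: [-0.3, -0.1, -7.3]
width: 0.138
gripper_force: 78.2
time: 9.6
position: [510.9, 83.7, 197.3]
tool_rot: [-180.0, -0.0, 80.0]
contact_force: [-0.3, -0.2, -7.7]
width: 0.134
gripper_force: 78.2
time: 10.1
position: [502.9, 156.2, 197.3]
tool_rot: [180.0, 0.0, 80.0]
contact_force: [0.3, -0.2, -8.4]
width: 0.129
gripper_force: 78.2
time: 10.6
position: [498.1, 198.2, 197.2]
tool_rot: [-180.0, 0.0, 80.6]
contact_force: [0.7, -0.4, -8.0]
width: 0.134
gripper_force: 78.2
time: 10.9
position: [498.2, 197.3, 197.3]
tool_rot: [-180.0, 0.0, 80.5]
contact_force: [0.0, 0.2, -8.3]
width: 0.131
gripper_force: 78.2
F [ 0.04  0.23 -8.29] M [-0.037 -0.015 -0.008] z [498.2 197.3 197.3] 0.13099354597218177
wrist [([325.5, 100.0], 7496)]
scene []
top []
```

```bash
python3 -c "
import cv2,numpy as np
a=cv2.resize(cv2.imread('pics/scene_e.png')[200:360,300:460],(400,400),interpolation=2)
b=cv2.resize(cv2.imread('pics/top_e.png')[190:350,160:320],(400,400),interpolation=2)
cv2.imwrite('pics/e2.png',np.hstack([a,b]))"
```

```text
(no output)
```

View pics/e2.png

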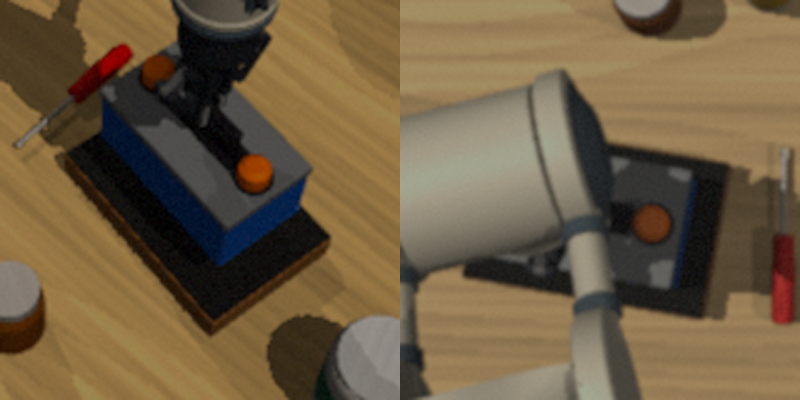

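The case hangs level over the step with its lid shut, and its sides run parallel to the step's edges. The caps are at (160,72) and (255,174) in the scene crop. I'll lower it and feel for contact.

In the tool's units: 10 mm is 0.2, 8 mm is 0.16.

```bash
echo '[[[0, 0, 0, 0.08, 0], [0, 0, 0, 0.16, 0], [0, 0, 0, 0.2, 0], [0, 0, 0, 0.2, 0], [0, 0, 0, 0.12, 0]]]' | python3 drive.py; echo '[[[0, 0, 0, 0.06, 0], [0, 0, 0, 0.02, 0], [0, 0, 0, 0.02, 0], [0, 0, 0, 0.02, 0], [0, 0, 0, 0, 0]]]' | python3 drive.py; echo '[[[0, 0, 0, 0.02, 0], [0, 0, 0, 0, 0]]]' | python3 drive.py; echo '[[[0, 0, 0, 0.02, 0], [0, 0, 0, 0, 0]]]' | python3 drive.py
```

```text
time: 11.55
position: [497.6, 197.6, 157.8]
tool_rot: [-179.9, 0.0, 80.5]
contact_force: [-0.6, -0.6, -7.1]
width: 0.133
gripper_force: 78.1
time: 12.05
position: [498.3, 197.8, 153.4]
tool_rot: [180.0, -0.0, 80.5]
contact_force: [-0.4, 0.5, -8.1]
width: 0.136
gripper_force: 78.1
time: 12.25
position: [498.2, 197.8, 152.3]
tool_rot: [180.0, -0.0, 80.5]
contact_force: [-0.2, -0.1, -7.6]
width: 0.136
gripper_force: 78.1
time: 12.45
position: [498.2, 197.8, 151.4]
tool_rot: [180.0, -0.0, 80.5]
contact_force: [-3.3, 0.2, -2.2]
width: 0.132
gripper_force: 78.8
```

Contact with the step. A little lower, then let go gently.

In the tool's units: 1 mm is 0.02.

```bash
echo '[[[0, 0, 0, 0.02, 0], [0, 0, 0, 0, 0]]]' | python3 drive.py 40; echo '[[[0, 0, 0, 0.014, 0], [0, 0, 0, 0, 0], [0, 0, 0, 0, 0]]]' | python3 drive.py 20
python3 - <<'E'
from h import *
s=r.read_state();print(s['contact_force'],s['moment'])
E
echo '[[[0.2, 0, 0, 0, 0], [0.3, 0, 0, 0, 0], [0.5, 0, 0, 0, 0], [0.7, 0, 0, 0, 0], [0.7, 0, 0, 0, 0]]]' | python3 drive.py
```

```text
time: 12.65
position: [498.1, 197.8, 150.3]
tool_rot: [-180.0, -0.0, 80.5]
contact_force: [-2.7, -0.2, -1.6]
width: 0.137
gripper_force: 79.1
time: 12.95
position: [497.9, 197.9, 150.1]
tool_rot: [-180.0, -0.0, 80.5]
contact_force: [-7.6, 0.2, 9.3]
width: 0.133
gripper_force: 80.4
[-7.64703745  0.20516194  9.31254923] [ 0.00778954  1.15245679 -0.01561951]
time: 13.45
position: [498.3, 197.8, 149.6]
tool_rot: [180.0, -0.0, 80.5]
contact_force: [0.5, -0.4, 0.4]
width: 0.702
gripper_force: 0.0
```

```bash
echo '[[[0.7, 0, 0, -0.1, 0], [0.7, 0, 0, -0.3, 0], [0.7, 0, 0, -0.5, 0], [0.7, 0, 0, -0.6, 0], [0.7, 0, 0, -0.6, 0]]]' | python3 drive.py; echo '[[[0.7, 0, 0, -0.6, 0], [0.7, 0, 0, -0.4, 0], [0.7, 0, 0, 0, 0], [0.7, 0, 0, 0, 0]]]' | python3 drive.py
python3 - <<'E'
from h import *
T=T_wrist(); im=cams.read_camera("wrist")[:,:,::-1].copy(); cv2.imwrite("pics/w3.png",im); np.save('Tw3.npy',T); print(r.read_state()['contact_force'])
E
```

```text
time: 13.95
position: [498.0, 197.7, 256.0]
tool_rot: [-180.0, 0.0, 80.5]
contact_force: [0.2, -0.4, -0.8]
width: 0.699
gripper_force: 0.0
time: 14.35
position: [498.1, 197.8, 304.8]
tool_rot: [180.0, -0.0, 80.5]
contact_force: [-1.0, -1.1, -0.0]
width: 0.701
gripper_force: 0.0
[ 0.4048561  -0.26226118 -0.23835538]
```

View pics/w3.png

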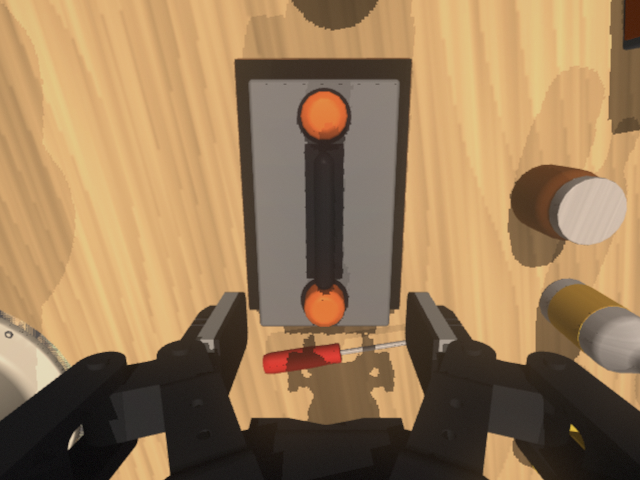

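The case sits on the step with its lid shut. Lid corners are at about (249,79), (399,80), (389,325) and (261,325). Step corners are at about (236,59) and (412,59), with the near edge around y=310. I'll check the margins.

Run:
```python
from h import *
T=np.load('Tw3.npy')
L=np.array([onplane('wrist',p,129,T)[:2] for p in [(249,79),(399,80),(389,325),(261,325)]])
S=np.array([onplane('wrist',p,40,T)[:2] for p in [(236,59),(412,59),(400,309),(249,309)]])
for n,C in(('lid',L),('step',S)):
    d=C[0]+C[1]-C[2]-C[3]; print(n,C.mean(0).round(1),np.degrees(np.arctan2(d[1],d[0])).round(2),[np.linalg.norm(C[i]-C[(i+1)%4]).round(1) for i in range(4)])
```

```text
lid [497.  199.5] 80.69 [np.float64(111.5), np.float64(200.8), np.float64(112.2), np.float64(201.5)]
step [496.5 200.1] 80.57 [np.float64(165.2), np.float64(255.7), np.float64(167.4), np.float64(255.8)]
```

The case is centred to within 1 mm and square to about 0.1°, so I'll hand it in.

```bash
python3 -c "
from workcell import r, cams, ticket
print(ticket.hand_in())"
```

```text
the job is handed in; nothing more can be done
None
```

The blue tool case is on the rubber-topped step, upright, within about 1 mm of centre and square to about 0.1°; a test lift showed both catches already held, so I pressed no caps, and I handed the job in at about 14 s without seeing the verdict.

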